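Show a drive to the inspection camera

TASK

Draw the larger of the two drives straight up out of its dock, turn it and hold it raised squarely in front of the inspection camera: the side with the circuit board facing the lens, the middle of the drive on the line of sight, about 12 cm from the lens. Finish while still holding it there, motionless and touching nothing but the gripper. Leave the smaller drive in its dock, do not bump the camera, and do not disturb the multimeter, screwdriver or screw tray.

Things in the scene. Friction and masses are not known exactly. Their poses are not given: they have to be found in the camera images.
- drive_center (a point): Centre of the larger drive: bare-metal block 15 mm thick (x) x 70 wide (y) x 100 tall (z), 0.18 kg, upright in its dock (centre 68 mm, top 118 mm above the bench, lower 27 mm in the slot). Its +x points out of the broad face with the green circuit board (lower half; round steel cover above it), at the start away from the robot within 30 deg. Other face: paper label. Grip across x near the top.
- dock: The larger drive's dock: black block fixed to the bench, 90 mm (x) x 110 mm (y) x 45 mm tall, origin at the centre of its underside. A vertical slot 17.5 x 72.5 mm in its middle, open at the top, slot floor 18 mm above the bench; no latch, the drive sits loose. It stands to the left or the right.
- small_dock: The smaller drive's dock, same outer size, fixed to the bench, with a slot 11.5 x 47.5 mm; origin at the centre of its underside.
- small_drive_center (a point): Centre of the smaller drive, a plain metal case 9 x 45 x 80 mm standing in its own dock, to be left there.
- camera: Inspection camera stand, fixed to the bench beyond the docks: round foot 120 mm across, upright pole 16 mm thick and 368 mm tall; origin at the centre of the foot's underside. It carries the camera head (60 x 50 x 45 mm, with a lens barrel 36 mm across and 20 mm long) on the robot's side of the pole, pivot 330 mm above the bench.
- lens (a point): Centre of the camera's front glass. The camera looks along its own -x axis: towards the robot's side and about 33 to 47 degrees below level. Its y axis is level, its z axis points up and towards the robot. The line of sight passes through this point along -x.
- multimeter: Black multimeter lying on the bench between the docks, 80 x 150 x 34 mm; origin at the centre of its underside.
- screwdriver: Screwdriver lying on the bench on the right, near the far edge; origin on its underside.
- screw_tray: Steel screw tray 100 x 140 x 22 mm on the bench on the left, near the far edge; origin at the centre of its underside.
Things that resemble listed ones, but are neither listed nor needed, are in the scene too. What is shaped like the part that bears drive_center but blue or yellow is not meant.

How it is judged:
By the outcome, as a careful person would: the job done as asked, in the order asked, and still so for the second after the job is handed in, while the arm keeps its last pose, push and grip.
It also fails if it takes over 38 s, if anything falls off the work surface, if the arm or the gripper's body presses on something with over 40 N, if the wrist force passes 120 N, or if a joint passes its speed limit or range.

ROBOT

A 7-joint arm with a two-finger parallel gripper is mounted at the origin on the work surface. World frame = base frame: x ahead of the robot, y to its left, z up, the work surface at z = 0. Lengths are in m, angles in rad, forces in N, time in s.
With the tool pointing down it reaches from about 0.4 to 0.85 m from the base axis. Payload 10.4 kg.
Tool frame: the origin (TCP) lies on the front face of the gripper's body, between the roots of the fingers; the fingertips stand 73 mm ahead of it and the grasp point (between the pads) lies 54 mm ahead of it; z points along the fingers, y is the line along which they close (so a half turn about z gives the same grasp; the last joint's range is limited). The gripper opens to 85 mm and grips with 20 to 120 N. Pads are 22 mm wide; open, the fingers measure 114 mm over their backs; the gripper's body (76 mm by 85 mm) begins 54 mm behind the grasp point. The pads swing forward as they close: fully open they stand 13 mm farther back than shut.
Start: joints at [1.127, 0.332, -0.065, 1.46, 0.022, 1.35, -0.088], TCP at [0.255, -0.57, 0.304] pointing down, gripper open.
Joint ranges: [-2.6, 2.6], [-0.5, 2.12], [-1.47, 1.34], [0.16, 2.42], [-1.27, 4.41], [0.06, 2.06], [-2.6, 2.6]. Speed limits (rad/s): [2.22, 2.22, 2.79, 2.79, 3.14, 3.14, 3.14].

INTERFACE

Orientations are given as a unit quaternion [x, y, z, w].
In Python, from workcell import manip gives the robot as it stands.
- The arm moves only by the shell command python3 -m jog 'ROWS' [FORCE]. ROWS is JSON, a list of rows, each an object with "grip": the gripper command: -1 is fully open, 1 is shut, values between are in proportion; "slide": the shift along the tool's x, y, z in cm, a list of three; "yaw": the turn about the tool's z in rad. A call has 1 to 8 rows; each row shifts and turns the commanded pose from where the row before left it, along the tool's axes as they then stand; what a row does not reach is not made up. A row lasts 1/10 s, in which the tool goes at most 50 mm and 8.59 degrees, less where a joint would pass 70% of its speed; a pose out of reach is approached as far as the arm can. A call with a gripper value outside its range is refused whole. The fingers move at their own pace and stop on an object; FORCE is the grip in N (left out, the last holds). Time passes only in rows, so rows that do not move let the fingers close. It gives the time, the measured TCP pose, the force, the opening and the grip force at its end, in the units of the state.
- manip.get_obs(): the state, without advancing time (a new reading comes with each control period).
- manip.camera(name): name is "scene" or "top"; returns the picture (400x640x3 uint8, blue, green, red); there is no depth.
- manip.calibration(name): a dict with "vfov" (degrees; the focal length in pixels is half the picture's height over the tangent of half this angle, whatever the lens; pixels are square), "cx", "cy" (the principal point, pixels), "camera_from_world" (4x4, takes a point from world to camera coordinates). Camera axes: x right, y down, z forward; pixel columns grow to the right and rows downward; lengths in m; the calibration is good to about 2 mm. A picture is of the moment at which its call begins. calibration takes no time and is no camera call.
- manip.hand_in(): hands the job in; it is judged then, once.
Trained networks look in the newest picture that a camera, given by its name, has taken for a name from the list of things; names that differ only in an ending like _2 or _b are one class to them, and where a whole thing is asked for, a point or a joint stands for the part that bears it (a point fixed in the world has none). Each returns a list of dicts, best first, with "conf" (0 to 1); they miss things now and then, are a little off and sometimes report something else, mostly with a low value. They report only what shows in the picture. A call takes as long as a camera call. They do not tell look-alikes from the thing itself.
- manip.masks_of(thing, camera): "region" (400x640 bool, what is visible of it) and "centre" ([column, row] in pixels, amid what is visible of it).
The state is a dict: "clock": time; "joint_pos": joint angles; "joint_velocities": joint speeds; "tau": joint torques, N m; "position": TCP position; "ee_rot": TCP orientation; "ft_force": force on the tool from outside, world axes, zero at the start; "torque": the same for the moment, N m; "grip_width": opening from 0.0 (shut) to 1.0 (fully open); "grasp_force": force on a finger pad.
Only numpy, scipy, OpenCV 4.12 (cv2) and the standard library are available. Lean on these libraries where they do the work, as an engineer would, in place of code of your own. Each camera call takes 0.05 s, during which the arm holds its last target. There are 200 camera calls.

## Working session

There is one attempt and no reset: what is moved stays moved. The work goes in short steps, Python scripts to look and compute and a shell command to move; the robot and the scene stay as the last step left them, time stands still between calls to the robot, and variables do not carry over. Pictures are saved under pics/ and viewed, at most 10 in all, crops included, and the job is handed in when it is done.

```bash
ls; mkdir -p pics
python3 - <<'E'
from workcell import manip
import cv2,numpy as np
for n in("scene","top"):
    im=manip.camera(n);cv2.imwrite(f"pics/{n}0.png",im)
    c=manip.calibration(n);print(n,c["vfov"],c["cx"],c["cy"],np.round(c["camera_from_world"],4).tolist())
    for t in("drive_center","dock","small_dock","small_drive_center","camera","lens","multimeter"):
        print(t,[(round(d["conf"],2),np.round(d["centre"]).tolist(),int(d["region"].sum())) for d in manip.masks_of(t,n)])
o=manip.get_obs();print({k:np.round(v,3).tolist() for k,v in o.items()})
E
```

```text
pics
scene 54.48001682565465 320.5774948664625 201.06309574042066 [[-0.0691, 0.9975, -0.0147, 0.0315], [0.7248, 0.0401, -0.6878, -0.298], [-0.6855, -0.0582, -0.7258, 1.4501], [0.0, 0.0, 0.0, 1.0]]
drive_center [(0.87, [244.0, 176.0], 537), (0.63, [230.0, 193.0], 583), (0.57, [281.0, 230.0], 754)]
dock [(0.8, [236.0, 214.0], 996)]
small_dock [(0.73, [398.0, 228.0], 1230)]
small_drive_center [(0.78, [403.0, 213.0], 269)]
camera [(0.91, [339.0, 318.0], 3908)]
lens [(0.8, [346.0, 224.0], 888)]
multimeter [(0.68, [321.0, 207.0], 1086), (0.31, [175.0, 290.0], 584)]
top 49.63805851550253 317.5400887736025 205.29597777177193 [[0.0282, -0.9995, 0.0163, -0.0334], [-0.9926, -0.0299, -0.1174, 0.6189], [0.1179, -0.0129, -0.9929, 1.0472], [0.0, 0.0, 0.0, 1.0]]
drive_center [(0.82, [414.0, 262.0], 317), (0.76, [350.0, 222.0], 228), (0.66, [408.0, 322.0], 501), (0.53, [444.0, 158.0], 385)]
dock [(0.96, [405.0, 257.0], 1392)]
small_dock [(0.85, [221.0, 243.0], 1633)]
small_drive_center [(0.67, [218.0, 248.0], 97)]
camera [(0.57, [286.0, 117.0], 2832)]
lens [(0.9, [276.0, 104.0], 1282)]
multimeter [(0.69, [307.0, 270.0], 2007)]
{'clock': 0.8, 'joint_pos': [1.127, 0.332, -0.065, 1.46, 0.022, 1.35, -0.088], 'joint_velocities': [0.0, -0.0, -0.001, -0.002, -0.001, -0.002, -0.0], 'tau': [0.001, -62.517, 0.049, -39.181, 0.016, 0.002, -0.0], 'position': [0.255, -0.57, 0.304], 'ee_rot': [0.978, 0.209, 0.0, 0.0], 'ft_force': [0.364, 0.068, 0.165], 'torque': [0.01, 0.019, -0.032], 'grasp_force': 0.0, 'grip_width': 0.998}
```

View pics/scene0.png

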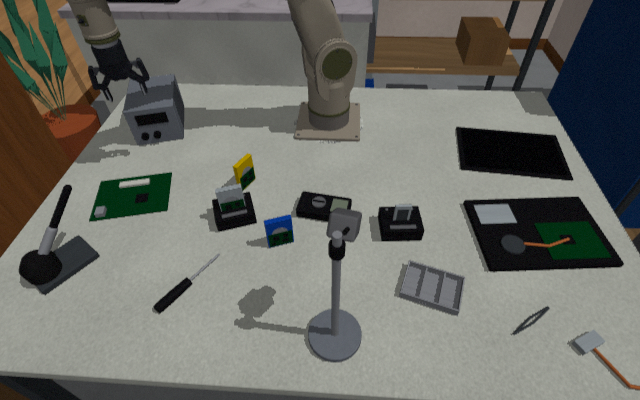

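View pics/top0.png

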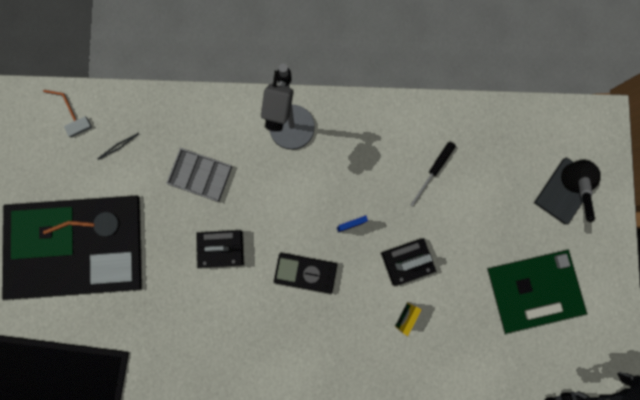

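Candidates for the larger drive: bare metal in dock at scene (231,197) / top (413,263); yellow look-alike at scene (244,170) / top (409,319); blue look-alike at scene (279,232) / top (352,223); smaller drive at scene (403,212) / top (217,248). I choose the bare-metal one in the dock; one close crop to check.

Run:
```python
import cv2,numpy as np
s=cv2.imread("pics/scene0.png");t=cv2.imread("pics/top0.png")
f=lambda im,x,y,w,h:cv2.resize(im[y:y+h,x:x+w],(400,300),interpolation=cv2.INTER_CUBIC)
m=np.vstack([np.hstack([f(s,195,145,100,75+5)[:300],f(t,370,225,80,60)]),np.hstack([f(s,300,195,80,60),f(t,240,55,100,75+25)])])
cv2.imwrite("pics/crop1.png",m)
```

```text
(no output)
```

View pics/crop1.png

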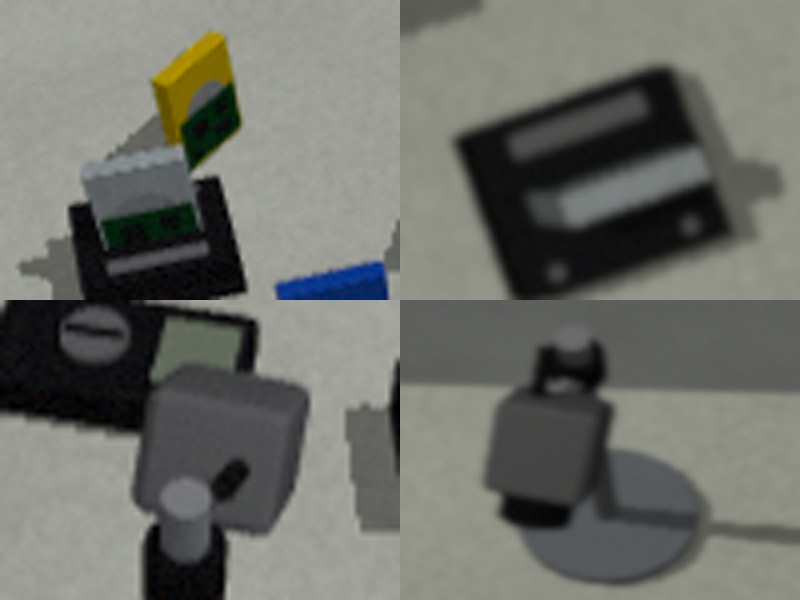

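The crop confirms it: the bare-metal drive in its dock, with the green board towards the scene camera, away from the robot, yawed about +18°. The camera head is at top (275,105). Next I fit poses to the masks and check how the jog command prints its usage.

```bash
python3 -m jog; python3 -m jog --help | head -40
cat > h.py <<'E'
import numpy as np,cv2,itertools
from workcell import manip
from scipy.optimize import minimize
from scipy.spatial.transform import Rotation as R
CAL={n:manip.calibration(n) for n in("scene","top")}
def proj(P,n):
    c=CAL[n];M=np.array(c["camera_from_world"]);q=np.atleast_2d(P)@M[:3,:3].T+M[:3,3]
    f=200/np.tan(np.radians(c["vfov"])/2);return q[:,:2]/q[:,2:]*f+[c["cx"],c["cy"]]
def box(d,c=(0,0,0)): return np.array(list(itertools.product(*[(-v/2,v/2) for v in d])))+c
S=4
def sil(hulls,n):
    im=np.zeros((400*S,640*S),np.uint8)
    for P in hulls: cv2.fillConvexPoly(im,cv2.convexHull(np.round(proj(P,n)*S+S/2-.5).astype(np.int32)),255)
    return cv2.resize(im,(640,400),interpolation=cv2.INTER_AREA)/255.
def pick(t,n,xy):
    L=[d for d in manip.masks_of(t,n)]; return min(L,key=lambda d:np.hypot(*(np.array(d["centre"])-xy)))["region"]
E
python3 - <<'E'
from h import *
for n in("scene","top"): manip.camera(n)
dk={"scene":pick("dock","scene",(236,214))|pick("drive_center","scene",(230,193)),"top":pick("dock","top",(405,257))|pick("drive_center","top",(414,262))}
hd={n:pick("lens",n,p) for n,p in(("scene",(346,224)),("top",(276,104)))}
cm={n:pick("camera",n,p) for n,p in(("scene",(339,318)),("top",(286,117)))}
def dockP(p):
    r=R.from_euler("z",p[2]).as_matrix();g=lambda b:b@r.T+[p[0],p[1],0]
    return [g(box((.09,.11,.045),(0,0,.0225))),g(box((.015,.07,.1),(0,0,.068)))]
th=np.linspace(0,2*np.pi,24)
cyl=np.array([[x,.018*np.cos(t),.018*np.sin(t)] for x in(-.03,-.05) for t in th])
def headP(p):
    r=R.from_euler("ZY",[p[3],-p[4]]).as_matrix()   # x axis up by tilt
    return [box((.06,.05,.045))@r.T+p[:3],cyl@r.T+p[:3]]
def fit(F,m,ign,x0,st):
    def cost(p):
        return sum((abs(sil(F(p),n)-m[n])*(~ign[n])).sum() for n in m)
    best=None
    for k in range(3):
        s=np.vstack([x0]+[x0+np.eye(len(x0))[i]*st[i]/(k+1) for i in range(len(x0))])
        r=minimize(cost,x0,method="Nelder-Mead",options=dict(initial_simplex=s,maxiter=300,xatol=1e-4,fatol=.5));x0=r.x
    return r.x,r.fun,cost
z={n:np.zeros((400,640),bool) for n in hd}
x,f,_=fit(dockP,dk,z,np.array([.42,-.13,.3]),[.03,.03,.15]);print("dock",np.round(x,4),f,[dk[n].sum() for n in dk])
ig={n:cm[n]&~hd[n] for n in hd}
# ignore pole/hinge surrounding in scene
for t0 in(.58,.8):
  for p0 in(-.3,0,.3):
    x,f,c=fit(headP,hd,ig,np.array([.64,0.04,.31,p0,t0]),[.03,.03,.02,.2,.1]);
    r=R.from_euler("ZY",[x[3],-x[4]]).as_matrix();print("head",np.round(x,4),round(f),"lens",np.round(x[:3]-.05*r[:,0],4),[int(hd[n].sum()) for n in hd])
print("px foot",[(n,np.argwhere(cm[n]&~hd[n]).max(0)) for n in cm])
o=manip.get_obs();print(o["clock"])
E
```

```text
dock [ 0.3555 -0.0422  0.0941] 6526.294117647059 [np.int64(1564), np.int64(1758)]
head [ 0.7781  0.0686  0.3199 -0.1557  0.2604] 383 lens [0.7303 0.0761 0.307 ] [864, 1291]
head [ 0.778   0.0687  0.3191 -0.138   0.2187] 387 lens [0.7297 0.0754 0.3083] [864, 1291]
head [ 0.8631  0.0843  0.0921 -0.1678  0.9127] 1390 lens [0.8329 0.0894 0.0526] [864, 1291]
head [ 0.7735  0.0687  0.3283 -0.1871  0.7045] 165 lens [0.736  0.0758 0.2959] [864, 1291]
head [ 0.7738  0.0688  0.3281 -0.1901  0.7024] 166 lens [0.7363 0.076  0.2958] [864, 1291]
head [ 0.7738  0.0687  0.329  -0.1829  0.7096] 166 lens [0.7365 0.0756 0.2964] [864, 1291]
px foot [('scene', array([362, 361])), ('top', array([148, 313]))]
1.3invalid input
invalid input: not JSON, or not a number
```

```bash
cat >> h.py <<'E'
def dockP(p):
    r=R.from_euler("z",p[2]).as_matrix();g=lambda b:b@r.T+[p[0],p[1],0]
    return [g(box((.09,.11,.045),(0,0,.0225))),g(box((.015,.07,.1),(0,0,.068)))]
def unp(uv,n,z):
    c=CAL[n];M=np.array(c["camera_from_world"]);f=200/np.tan(np.radians(c["vfov"])/2)
    d=M[:3,:3].T@np.array([(uv[0]-c["cx"])/f,(uv[1]-c["cy"])/f,1]);o=-M[:3,:3].T@M[:3,3];return o+d*(z-o[2])/d[2]
def fit(F,m,x0,st):
    cost=lambda p:sum(abs(sil(F(p),n)-m[n]).sum() for n in m)
    for k in range(3):
        s=np.vstack([x0]+[x0+np.eye(len(x0))[i]*st[i]/(k+1) for i in range(len(x0))])
        r=minimize(cost,x0,method="Nelder-Mead",options=dict(initial_simplex=s,maxiter=300,xatol=1e-4,fatol=.5));x0=r.x
    return r.x,r.fun
E
python3 - <<'E'
from h import *
for n in("scene","top"): manip.camera(n)
dr={"scene":pick("drive_center","scene",(230,193)),"top":pick("drive_center","top",(414,262))}
dk={"scene":pick("dock","scene",(236,214))|dr["scene"],"top":pick("dock","top",(405,257))|dr["top"]}
a=unp((408,262),"top",.045);print(a)
x,f=fit(dockP,dk,np.array([a[0],a[1],.32]),[.02,.02,.1]);print("dock",np.round(x,4),f)
ys,xs=np.nonzero(dr["top"]);print("drive top px box",xs.min(),xs.max(),ys.min(),ys.max(), "model",proj(dockP(x)[1],"top").min(0),proj(dockP(x)[1],"top").max(0))
for nm,p in(("yellow",(408,318)),("blue",(350,222))): print(nm,np.round(unp(p,"top",.05),3), np.round(unp({"yellow":(244,176),"blue":(281,230)}[nm],"scene",.05),3))
print("foot",unp((293,127),"top",0.01))
E
```

```text
[ 0.48508722 -0.24141767  0.045     ]
dock [ 0.4865 -0.2462  0.3564] 1020.2078431372549
drive top px box 395 420 303 336 model [393.44434263 253.78228758] [432.59853752 269.97555966]
yellow [ 0.351 -0.241  0.05 ] [ 0.367 -0.238  0.05 ]
blue [ 0.579 -0.096  0.05 ] [ 0.57  -0.096  0.05 ]
foot [0.82754085 0.05447855 0.01      ]
```

Run:
```python
from h import *
def pick2(t,n,xy):
    for k in range(4):
        manip.camera(n)
        L=[d for d in manip.masks_of(t,n) if np.hypot(*(np.array(d["centre"])-xy))<12]
        if L: return L[0]["region"]
dr={"scene":pick2("drive_center","scene",(230,193)),"top":pick2("drive_center","top",(414,262))}
dk={"scene":pick2("dock","scene",(236,214))|dr["scene"],"top":pick2("dock","top",(405,257))|dr["top"]}
x,f=fit(dockP,dk,np.array([.4865,-.243,.32]),[.02,.02,.1]);print("dock",np.round(x,4),f)
x2,f=fit(lambda p:dockP(p)[1:],{"top":dr["top"]},x,[.005,.005,.1]);print("drive top only",np.round(x2,4),f)
print(proj(dockP(x)[1][1::2].mean(0),"top"),proj(dockP(x)[1][1::2],"top").round(1).tolist())
im=np.vstack([cv2.resize(cv2.imread(f"pics/{n}0.png")[b[1]:b[1]+75,b[0]:b[0]+200],(800,300),interpolation=cv2.INTER_CUBIC) for n,b in(("scene",(150,160)),("top",(320,220)))])
for i,(n,b) in enumerate((("scene",(150,160)),("top",(320,220)))):
    for P in dockP(x): cv2.polylines(im,[cv2.convexHull(((proj(P,n)-b+.5)*4+[0,300*i]).astype(np.int32))],True,(0,0,255),1)
cv2.imwrite("pics/ov1.png",im);print(manip.get_obs()["clock"])
```

```text
dock [ 0.486  -0.2461  0.3582] 307.44313725490196
drive top only [ 0.4856 -0.243   0.3017] 67.34117647058824
[[417.19971162 262.07738496]] [[432.6, 260.2], [404.0, 270.2], [430.3, 254.0], [401.8, 264.0]]
2.0
```

View pics/ov1.png

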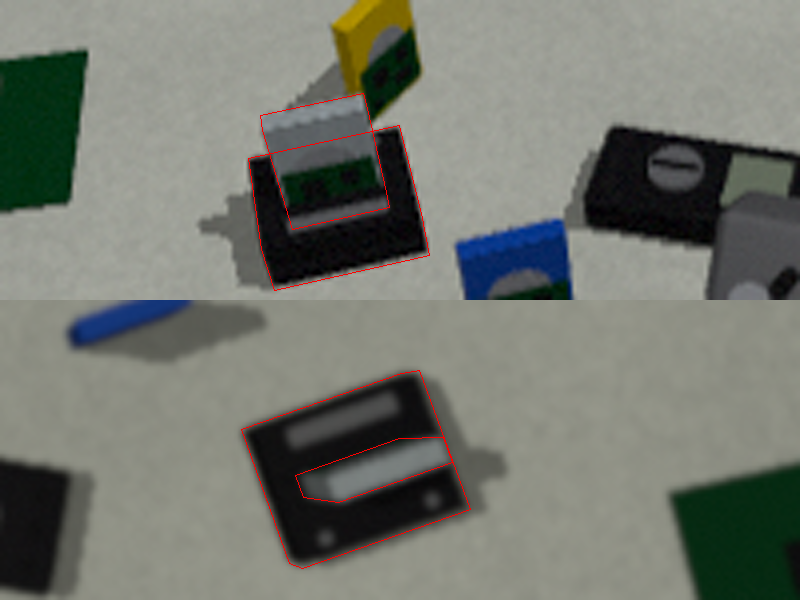

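Dock fit: (0.486, -0.245), yaw about 0.34. The overlay agrees: dock and drive outlines lie on the picture in both views. The lens is at (0.736, 0.076, 0.296), pan -0.19, tilt 0.705 (40°), within the range given.

The moves can only yaw the tool, which stays pointing down. I'll therefore grip the drive across its width so that it can be pivoted in the pads about its own y, by pressing its lower end against the fixed dock wall after it's out.

```bash
python3 -m jog '[{"grip":-1,"slide":[4.2,-2.47,0],"yaw":0},{"grip":-1,"slide":[4.2,-2.47,0],"yaw":0},{"grip":-1,"slide":[4.2,-2.47,0],"yaw":0},{"grip":-1,"slide":[4.2,-2.47,0],"yaw":0},{"grip":-1,"slide":[4.2,-2.47,0],"yaw":0},{"grip":-1,"slide":[4.2,-2.47,0],"yaw":0},{"grip":-1,"slide":[4.2,-2.47,0],"yaw":0},{"grip":-1,"slide":[4.2,-2.47,0],"yaw":0.08}]'
cat > st.py <<'E'
from h import *
import sys
o=manip.get_obs();r=R.from_quat(o["ee_rot"]).as_matrix()
print("t",round(o["clock"],2),"pos",np.round(o["position"],4),"z",np.round(r[:,2],3),"ang",round(np.arctan2(r[1,0],r[0,0]),4),"w",round(float(o["grip_width"])*85,1),"gf",o["grasp_force"],"ft",np.round(o["ft_force"],1))
if len(sys.argv)>3: print("slide cm",np.round(r.T@(np.array(sys.argv[1:4],float)-o["position"])*100,2))
E
python3 st.py .486 -.245 .304
```

```text
clock: 2.8
position: [0.4821, -0.2512, 0.3043]
ee_rot: [0.986, 0.169, 0.0, 0.0]
ft_force: [0.8, -0.9, -0.0]
grip_width: 1.0
grasp_force: 0.0
t 2.8 pos [ 0.4821 -0.2512  0.3043] z [ 0.001 -0.001 -1.   ] ang 0.3402 w 85.0 gf 0.0 ft [ 0.8 -0.9 -0. ]
slide cm [ 0.57 -0.45  0.03]
```

```bash
python3 -m jog '[{"grip":-1,"slide":[0.57,-0.45,4.8],"yaw":0},{"grip":-1,"slide":[0,0,4.8],"yaw":0},{"grip":-1,"slide":[0,0,1.5],"yaw":0},{"grip":-1,"slide":[0,0,0],"yaw":0}]'; python3 st.py .486 -.245 .148
python3 - <<'E'
from h import *
b=(170,90);im=manip.camera("scene");c=cv2.resize(im[90:240,170:370],(800,600),interpolation=cv2.INTER_CUBIC)
b2=(360,200)
for P in dockP([.486,-.245,.34]): cv2.polylines(c,[cv2.convexHull(((proj(P,"scene")-b+.5)*4).astype(np.int32))],True,(0,0,255),1)
cv2.imwrite("pics/s2.png",c)
E
```

```text
clock: 3.2
position: [0.4841, -0.2467, 0.1914]
ee_rot: [0.986, 0.169, -0.002, -0.001]
ft_force: [-0.3, 0.3, 1.9]
grip_width: 1.002
grasp_force: 0.0
t 3.2 pos [ 0.4841 -0.2467  0.1914] z [-0.004  0.002 -1.   ] ang 0.3403 w 85.1 gf 0.0 ft [-0.3  0.3  1.9]
slide cm [ 0.25 -0.09  4.34]
```

View pics/s2.png

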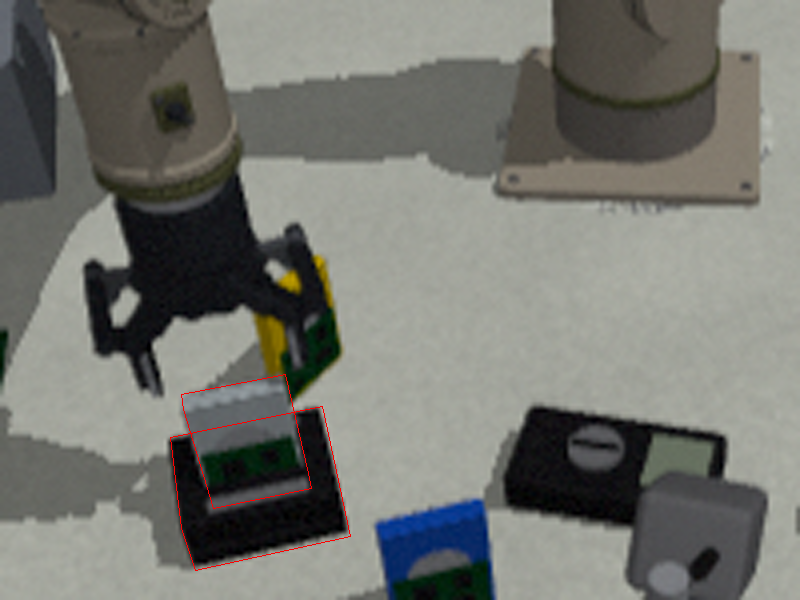

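```bash
python3 - <<'E'
from h import *
o=manip.get_obs();r=R.from_quat(o["ee_rot"]).as_matrix()
for y in(-.0425,.0425,.05,-.05):
  for z in(.06,.073):
    for x in (-.011,.011): print(y,z,x,((proj(o["position"]+r@[x,y,z],"scene")-(170,90)+.5)*4).round())
E
python3 -c "
import cv2
c=cv2.imread('pics/s2.png')[330:430,100:340];cv2.imwrite('pics/s2c.png',cv2.resize(c,(792,330),interpolation=cv2.INTER_CUBIC))"
```

```text
-0.0425 0.06 -0.011 [[290. 351.]]
-0.0425 0.06 0.011 [[294. 373.]]
-0.0425 0.073 -0.011 [[293. 365.]]
-0.0425 0.073 0.011 [[297. 386.]]
0.0425 0.06 -0.011 [[162. 376.]]
0.0425 0.06 0.011 [[165. 398.]]
0.0425 0.073 -0.011 [[166. 389.]]
0.0425 0.073 0.011 [[169. 412.]]
0.05 0.06 -0.011 [[151. 378.]]
0.05 0.06 0.011 [[153. 400.]]
0.05 0.073 -0.011 [[155. 392.]]
0.05 0.073 0.011 [[158. 414.]]
-0.05 0.06 -0.011 [[301. 349.]]
-0.05 0.06 0.011 [[305. 370.]]
-0.05 0.073 -0.011 [[304. 363.]]
-0.05 0.073 0.011 [[308. 384.]]
```

View pics/s2c.png

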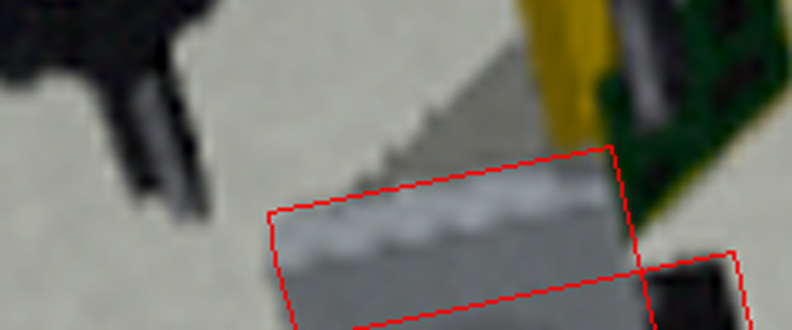

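The gripper straddles the drive. Left pad tip at crop (162,395), right at (298,369), and the drive top sits between them from (183,410) to (285,389). Going down and closing.

```bash
python3 -m jog '[{"grip":-1,"slide":[0.3,-0.1,1.5],"yaw":0},{"grip":-1,"slide":[0,0,1.5],"yaw":0},{"grip":-1,"slide":[0,0,1.3],"yaw":0},{"grip":-1,"slide":[0,0,0],"yaw":0},{"grip":0.3,"slide":[0,0,0],"yaw":0},{"grip":0.3,"slide":[0,0,0],"yaw":0},{"grip":0.3,"slide":[0,0,0],"yaw":0},{"grip":0.3,"slide":[0,0,0],"yaw":0}]' 40; python3 st.py .486 -.245 .148
```

```text
clock: 4.05
position: [0.4878, -0.2449, 0.1503]
ee_rot: [0.986, 0.17, 0.0, 0.0]
ft_force: [-0.4, 0.5, 1.2]
grip_width: 0.815
grasp_force: 46.1
t 4.05 pos [ 0.4878 -0.2449  0.1503] z [ 0.001 -0.    -1.   ] ang 0.3408 w 69.3 gf 46.050633788108826 ft [-0.4  0.5  1.2]
slide cm [-0.18 -0.05  0.23]
```

```bash
python3 -m jog '[{"grip":0.3,"slide":[0,0,-0.5],"yaw":0},{"grip":0.3,"slide":[0,0,-1.5],"yaw":0},{"grip":0.3,"slide":[0,0,-2],"yaw":0},{"grip":0.3,"slide":[0,0,-2],"yaw":0},{"grip":0.3,"slide":[0,0,-2],"yaw":0},{"grip":0.3,"slide":[0,0,0],"yaw":0}]'; python3 st.py
python3 - <<'E'
from h import *
im=manip.camera("scene");c=cv2.resize(im[90:240,170:370],(800,600),interpolation=cv2.INTER_CUBIC)
o=manip.get_obs();r=R.from_euler("z",.34).as_matrix()
P=box((.015,.07,.1),(0,0,.068+o["position"][2]-.1503))@r.T+[o["position"][0],o["position"][1],0]
cv2.polylines(c,[cv2.convexHull(((proj(P,"scene")-(170,90)+.5)*4).astype(np.int32))],True,(0,0,255),1)
cv2.imwrite("pics/s3.png",c)
E
```

```text
clock: 4.65
position: [0.489, -0.2453, 0.2338]
ee_rot: [0.986, 0.17, 0.002, 0.002]
ft_force: [0.8, -0.2, -2.8]
grip_width: 0.814
grasp_force: 46.3
t 4.65 pos [ 0.489  -0.2453  0.2338] z [ 0.005 -0.003 -1.   ] ang 0.3408 w 69.2 gf 46.270596385002136 ft [ 0.8 -0.2 -2.8]
```

View pics/s3.png

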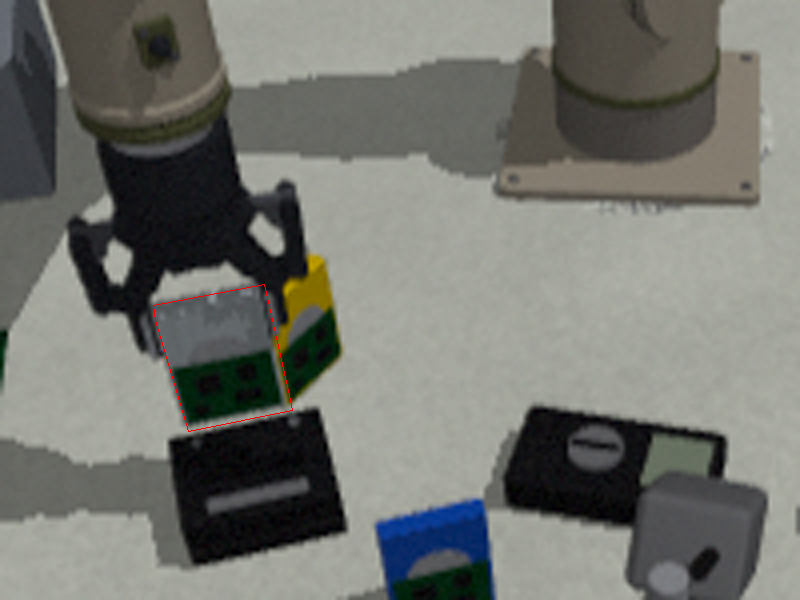

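The drive is out cleanly and the outline matches the model (bottom edge at crop (190,430)-(292,408)). Next: move beyond the dock's far wall and lower to about 20 mm above the bench, then pull back so the wall tips the lower end.

```bash
python3 -m jog '[{"grip":0.3,"slide":[3,0,0],"yaw":0},{"grip":0.3,"slide":[3,0,0],"yaw":0},{"grip":0.3,"slide":[0.4,0,2],"yaw":0},{"grip":0.3,"slide":[0,0,3],"yaw":0},{"grip":0.3,"slide":[0,0,2],"yaw":0},{"grip":0.3,"slide":[0,0,1],"yaw":0},{"grip":0.3,"slide":[0,0,0],"yaw":0}]' 25; python3 st.py .5355 -.2277 .152
```

```text
clock: 5.4
position: [0.547, -0.2231, 0.1481]
ee_rot: [0.986, 0.17, -0.001, -0.001]
ft_force: [0.0, 0.3, -1.7]
grip_width: 0.813
grasp_force: 46.2
t 5.4 pos [ 0.547  -0.2231  0.1481] z [-0.003  0.001 -1.   ] ang 0.3409 w 69.1 gf 46.16604030132294 ft [ 0.   0.3 -1.7]
slide cm [-1.24  0.05 -0.38]
```

```bash
python3 -m jog '[{"grip":0.3,"slide":[-0.7,0,0],"yaw":0},{"grip":0.3,"slide":[-0.7,0,0],"yaw":0},{"grip":0.3,"slide":[-0.7,0,0],"yaw":0},{"grip":0.3,"slide":[-0.7,0,0],"yaw":0},{"grip":0.3,"slide":[0,0,0],"yaw":0}]' 25; python3 st.py .547 -.2231 .152
```

```text
clock: 5.9
position: [0.5224, -0.2327, 0.1518]
ee_rot: [0.985, 0.17, 0.002, 0.001]
ft_force: [3.9, 2.2, -2.0]
grip_width: 0.816
grasp_force: 45.1
t 5.9 pos [ 0.5224 -0.2327  0.1518] z [ 0.005 -0.001 -1.   ] ang 0.341 w 69.3 gf 45.10979175567627 ft [ 3.9  2.2 -2. ]
slide cm [ 2.64 -0.08 -0.01]
```

```bash
python3 -m jog '[{"grip":0.3,"slide":[-0.6,0,0],"yaw":0},{"grip":0.3,"slide":[-0.6,0,0],"yaw":0},{"grip":0.3,"slide":[-0.6,0,0],"yaw":0},{"grip":0.3,"slide":[-0.6,0,0],"yaw":0},{"grip":0.3,"slide":[-0.5,0,0],"yaw":0},{"grip":0.3,"slide":[-0.4,0,0],"yaw":0},{"grip":0.3,"slide":[0,0,0],"yaw":0}]' 25; python3 st.py
python3 - <<'E'
from h import *
im=manip.camera("scene");im2=manip.camera("top")
c=np.hstack([cv2.resize(im[120:270,180:280],(400,600),interpolation=cv2.INTER_CUBIC),cv2.resize(im2[200:320,360:440],(400,600),interpolation=cv2.INTER_CUBIC)])
cv2.imwrite("pics/s4.png",c)
E
```

```text
clock: 6.6
position: [0.4916, -0.2438, 0.1521]
ee_rot: [0.985, 0.17, 0.002, 0.001]
ft_force: [3.3, 3.1, 2.4]
grip_width: 0.812
grasp_force: 43.7
t 6.6 pos [ 0.4916 -0.2438  0.1521] z [ 0.005 -0.001 -1.   ] ang 0.3411 w 69.0 gf 43.7302565574646 ft [3.3 3.1 2.4]
```

View pics/s4.png

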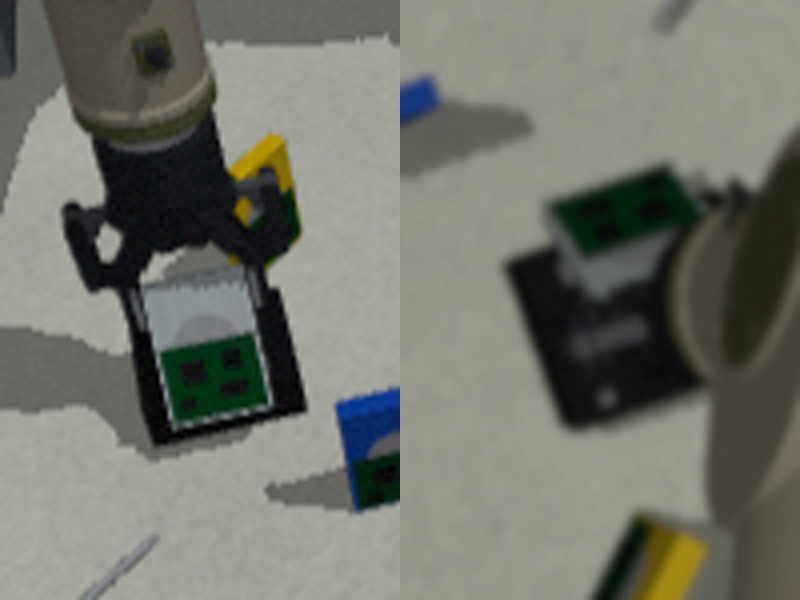

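The pivot worked: the board now faces up and away, with its lower end forward. I'll lift clear and measure the tilt.

```bash
python3 -m jog '[{"grip":0.3,"slide":[0,0,-1],"yaw":0},{"grip":0.3,"slide":[0,0,-2.5],"yaw":0},{"grip":0.3,"slide":[0,0,-3],"yaw":0},{"grip":0.3,"slide":[0,0,-3],"yaw":0},{"grip":0.3,"slide":[0,0,-1.5],"yaw":0},{"grip":0.3,"slide":[0,0,0],"yaw":0},{"grip":0.3,"slide":[0,0,0],"yaw":0}]' 80; python3 st.py
cat > meas.py <<'E'
from h import *
o=manip.get_obs();T=R.from_quat(o["ee_rot"]).as_matrix();p0=np.array(o["position"]);print("pos",p0)
# drive in tool frame: drive x -> tool x rotated about y; q=[phi,cx,cz] centre in tool frame
def P(q):
    d=T@np.array([[np.cos(q[0]),0,-np.sin(q[0])],[0,-1,0],[-np.sin(q[0]),0,-np.cos(q[0])]]).T.T
    return box((.015,.07,.1))@d.T+p0+T@[q[1],0,q[2]]
m={}
for n in("scene","top"):
    pr=proj(p0+T@[.022,0,.073],n)[0]
    for k in range(4):
        manip.camera(n);L=[d for d in manip.masks_of("drive_center",n) if np.hypot(*(np.array(d["centre"])-pr))<25]
        if L: m[n]=L[0]["region"];print(n,pr.round(),np.round(L[0]["centre"]),L[0]["conf"],m[n].sum());break
def cost(q,ns=("scene","top")):
    c=0
    for n in ns:
        if n in m:
            s=sil([P(q)],n); c+=(s*~m[n]).sum()*.35+((1-s)*m[n]).sum()
    return c
for ns in(("scene",),("scene","top")):
    q0=np.array([.7,.022,.073]);r=minimize(cost,q0,args=(ns,),method="Nelder-Mead",options=dict(initial_simplex=np.vstack([q0,q0+[.15,0,0],q0+[0,.01,0],q0+[0,0,.01]]),xatol=1e-4,fatol=.3))
    print(ns,"phi",r.x.round(4),"deg",np.degrees(r.x[0]).round(1),"cost",r.fun)
E
python3 meas.py
```

```text
clock: 7.4
position: [0.4898, -0.2439, 0.2588]
ee_rot: [0.986, 0.169, -0.001, -0.0]
ft_force: [0.5, -0.5, -3.1]
grip_width: 0.806
grasp_force: 91.1
t 7.4 pos [ 0.4898 -0.2439  0.2588] z [-0.001  0.    -1.   ] ang 0.3404 w 68.5 gf 91.09675168991089 ft [ 0.5 -0.5 -3.1]
pos [ 0.48980762 -0.24387693  0.25880017]
scene [224. 175.] [245. 174.] 0.96 426
top [420. 251.] [414. 240.] 0.55 702
('scene',) phi [-0.8623 -0.3304  0.3696] deg -49.4 cost 441.1307843137255
('scene', 'top') phi [0.3437 0.036  0.1024] deg 19.7 cost 869.6976470588235
```

```bash
cat > meas.py <<'E'
from h import *
o=manip.get_obs();T=R.from_quat(o["ee_rot"]).as_matrix();p0=np.array(o["position"])
def D(phi): c,s=np.cos(phi),np.sin(phi);return T@np.array([[c,0,-s],[0,-1,0],[-s,0,-c]])
def cen(phi,zp): a=.082-zp;return p0+T@[a*np.sin(phi),0,zp+a*np.cos(phi)]
def P(phi,zp,dims=(.015,.07,.1),c=(0,0,0)): return box(dims,c)@D(phi).T+cen(phi,zp)
if __name__=="__main__":
    for n in("scene","top"):
        pr=proj(cen(.7,.047),n)[0]
        im=manip.camera(n).astype(int);m=None
        yy,xx=np.mgrid[:400,:640]
        for k in range(4):
            L=[d for d in manip.masks_of("drive_center",n) if (lambda g:np.hypot(g[0]-pr[0],g[1]-pr[1])<16)(np.argwhere(d["region"]).mean(0)[::-1])]
            if L: m=L[0]["region"];print(n,pr.round(),L[0]["conf"],m.sum());break
            manip.camera(n)
        b,g,r=im[...,0],im[...,1],im[...,2]
        green=(g>r+12)&(g>b+8)&(np.hypot(xx-pr[0],yy-pr[1])<32)
        print(n,"pred",pr.round(),"green n",green.sum(),"cent",np.argwhere(green).mean(0)[::-1].round(1))
        for zp in(.044,.05):
            C={}
            for ph in np.arange(.45,.95,.025):
                s=sil([P(ph,zp)],n)
                if m is not None: C[round(ph,3)]=(s*~m).sum()*.35+((1-s)*m).sum()
            e=[round(v,2) for v in (min(C,key=C.get),min(C.values()))] if C else None
            print(" zp",zp,"mask best",e,"green-centroid model", [(ph,np.round(proj(cen(ph,zp)+D(ph)@[.0075,0,-.026],n)[0],1).tolist()) for ph in(.6,.7,.8)])
    print(manip.get_obs()["clock"])
E
python3 meas.py
```

```text
scene [225. 176.] 0.83 1187
scene pred [225. 176.] green n 581 cent [230.8 183.9]
 zp 0.044 mask best [np.float64(0.9), np.float64(105.78)] green-centroid model [(0.6, [226.9, 186.3]), (0.7, [226.8, 186.3]), (0.8, [226.6, 186.0])]
 zp 0.05 mask best [np.float64(0.85), np.float64(133.5)] green-centroid model [(0.6, [226.9, 185.7]), (0.7, [226.7, 185.6]), (0.8, [226.5, 185.3])]
top [420. 251.] 0.91 640
top pred [420. 251.] green n 287 cent [415.4 241.4]
 zp 0.044 mask best [np.float64(0.65), np.float64(227.15)] green-centroid model [(0.6, [414.9, 242.1]), (0.7, [414.7, 240.0]), (0.8, [414.6, 238.0])]
 zp 0.05 mask best [np.float64(0.72), np.float64(247.8)] green-centroid model [(0.6, [415.3, 243.6]), (0.7, [415.1, 241.7]), (0.8, [415.1, 240.0])]
7.8
```

```bash
python3 -m jog '[{"grip":0.3,"slide":[0,0,-1],"yaw":0.1},{"grip":0.3,"slide":[0,0,-1],"yaw":0.13},{"grip":0.3,"slide":[0,0,-1],"yaw":0.13},{"grip":0.3,"slide":[0,0,-0.3],"yaw":0.13},{"grip":0.3,"slide":[0,0,0],"yaw":0.037},{"grip":0.3,"slide":[0,0,0],"yaw":0}]' 80; python3 st.py .56 .109 .292
python3 - <<'E'
from h import *
manip.camera("scene")
cam=[d for d in manip.masks_of("camera","scene")][0]["region"]
# foot: ellipse at bottom of mask
ys,xs=np.nonzero(cam);f=ys>ys.max()-12
th=np.linspace(0,2*np.pi,60);circ=np.c_[.06*np.cos(th),.06*np.sin(th),0*th+.006]
rows=ys.max();best=None
def cost(p):
    s=sil([circ+[p[0],p[1],0]],"scene");return abs((s-cam)[315:]).sum()
r=minimize(cost,[.827,.0545],method="Nelder-Mead",options=dict(initial_simplex=[[.827,.0545],[.84,.0545],[.827,.065]],xatol=1e-4,fatol=.3));print("foot scene",r.x.round(4),r.fun)
h=np.array([.774,.0687]);v=r.x-h;print("pan from foot->head",np.arctan2(v[1],v[0]).round(3),"dist",np.hypot(*v).round(4))
E
```

```text
clock: 8.4
position: [0.4905, -0.2437, 0.2929]
ee_rot: [0.996, -0.093, 0.0, 0.0]
ft_force: [-0.0, 0.4, -2.6]
grip_width: 0.805
grasp_force: 91.0
t 8.4 pos [ 0.4905 -0.2437  0.2929] z [-0. -0. -1.] ang -0.1865 w 68.4 gf 91.02455019950867 ft [-0.   0.4 -2.6]
slide cm [  0.29 -35.95   0.08]Traceback (most recent call last):
  File "<stdin>", line 3, in <module>
IndexError: list index out of range
```

```bash
python3 -m jog '[{"grip":0.3,"slide":[0,-2.5,0],"yaw":0},{"grip":0.3,"slide":[0,-4.8,0],"yaw":0},{"grip":0.3,"slide":[0,-5,0],"yaw":0},{"grip":0.3,"slide":[0,-5,0],"yaw":0},{"grip":0.3,"slide":[0,-5,0],"yaw":0},{"grip":0.3,"slide":[0,-5,0],"yaw":0},{"grip":0.3,"slide":[0.2,-4.8,0],"yaw":0},{"grip":0.3,"slide":[0.1,-3.8,0],"yaw":0}]' 80; python3 st.py .6246 .0969 .292
python3 - <<'E'
from h import *
for k in range(4):
    manip.camera("scene");L=manip.masks_of("camera","scene")
    if L: break
cam=L[0]["region"]
th=np.linspace(0,2*np.pi,60);circ=np.c_[.06*np.cos(th),.06*np.sin(th),0*th+.006]
def cost(p):
    s=sil([circ+[p[0],p[1],0]],"scene");return abs((s-cam)[315:]).sum()
r=minimize(cost,[.827,.0545],method="Nelder-Mead",options=dict(initial_simplex=[[.827,.0545],[.84,.0545],[.827,.065]],xatol=1e-4,fatol=.3));print("foot scene",r.x.round(4),r.fun)
h=np.array([.774,.0687]);v=r.x-h;print("pan from foot->head",np.arctan2(v[1],v[0]).round(3),"dist",np.hypot(*v).round(4))
E
```

```text
clock: 9.3
position: [0.5598, 0.1116, 0.293]
ee_rot: [0.996, -0.091, 0.0, -0.0]
ft_force: [0.3, -0.4, -1.9]
grip_width: 0.805
grasp_force: 91.0
t 9.3 pos [0.5598 0.1116 0.293 ] z [ 0.     0.001 -1.   ] ang -0.1831 w 68.4 gf 91.04396939277649 ft [ 0.3 -0.4 -1.9]
slide cm [6.64 0.27 0.1 ]
foot scene [0.8286 0.0566] 76.15294117647059
pan from foot->head -0.218 dist 0.0559
```

```bash
python3 -m jog '[{"grip":0.3,"slide":[1.5,0,0],"yaw":0.015},{"grip":0.3,"slide":[2,0.1,0],"yaw":0},{"grip":0.3,"slide":[1.7,0.1,0],"yaw":0},{"grip":0.3,"slide":[1,0,0.1],"yaw":0},{"grip":0.3,"slide":[0.4,0,0],"yaw":0},{"grip":0.3,"slide":[0,0,0],"yaw":0},{"grip":0.3,"slide":[0,0,0],"yaw":0}]' 80; python3 st.py .6248 .0984 .292; python3 meas.py
python3 - <<'E'
from h import *
im=manip.camera("scene");im2=manip.camera("top")
c=np.hstack([cv2.resize(im[130:280,290:390],(400,600),interpolation=cv2.INTER_CUBIC),cv2.resize(im2[60:240,220:340],(400,600),interpolation=cv2.INTER_CUBIC)])
cv2.imwrite("pics/s5.png",c)
E
```

```text
clock: 10.1
position: [0.6237, 0.0939, 0.292]
ee_rot: [0.995, -0.1, -0.0, -0.0]
ft_force: [-0.2, -0.4, -2.4]
grip_width: 0.807
grasp_force: 91.4
t 10.1 pos [0.6237 0.0939 0.292 ] z [-0.  0. -1.] ang -0.2004 w 68.6 gf 91.38391613960266 ft [-0.2 -0.4 -2.4]
slide cm [ 0.02 -0.46 -0.  ]
scene [354. 212.] 0.74 871
scene pred [354. 212.] green n 130 cent [362.7 226. ]
 zp 0.044 mask best [np.float64(0.5), np.float64(280.38)] green-centroid model [(0.6, [351.8, 224.3]), (0.7, [351.5, 224.5]), (0.8, [351.1, 224.5])]
 zp 0.05 mask best [np.float64(0.6), np.float64(290.92)] green-centroid model [(0.6, [352.1, 223.4]), (0.7, [351.8, 223.6]), (0.8, [351.5, 223.6])]
top pred [269. 181.] green n 0 cent [nan nan]
 zp 0.044 mask best None green-centroid model [(0.6, [272.3, 173.9]), (0.7, [272.7, 171.4]), (0.8, [272.9, 169.1])]
 zp 0.05 mask best None green-centroid model [(0.6, [272.0, 175.5]), (0.7, [272.3, 173.2]), (0.8, [272.5, 171.2])]
10.65meas.py:17: RuntimeWarning: Mean of empty slice.
  print(n,"pred",pr.round(),"green n",green.sum(),"cent",np.argwhere(green).mean(0)[::-1].round(1))
  ret = um.true_divide(
```

View pics/s5.png

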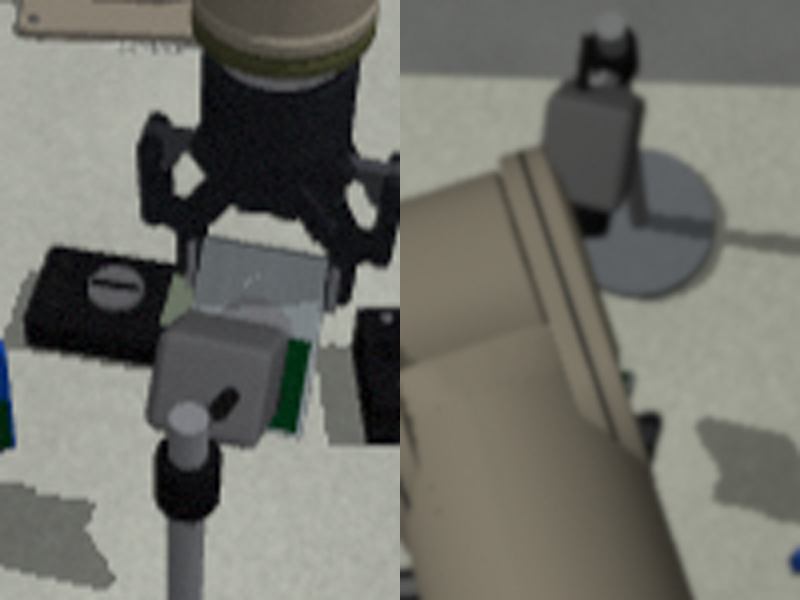

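Gripper and raised drive are in front of the head in the scene view: drive top edge at crop (202,237)-(328,255), camera head at (215,380), and nothing touches. A last 4.6 mm sideways correction, settle, then hand in.

```bash
python3 -m jog '[{"grip":0.3,"slide":[0,-0.3,0],"yaw":0},{"grip":0.3,"slide":[0,-0.16,0],"yaw":0},{"grip":0.3,"slide":[0,0,0],"yaw":0},{"grip":0.3,"slide":[0,0,0],"yaw":0},{"grip":0.3,"slide":[0,0,0],"yaw":0},{"grip":0.3,"slide":[0,0,0],"yaw":0}]' 80
python3 - <<'E'
from meas import *
L=np.array([.736,.0758,.296]);x=R.from_euler("ZY",[-.2,-.705]).as_matrix()[:,0]
for ph in(.66,.70):
    c=cen(ph,.047);v=L-c;print("c",c.round(4),"along",(v@x).round(4),"off",np.linalg.norm(v-(v@x)*x).round(4),"ang",np.degrees(np.arccos(D(ph)[:,0]@x)).round(1))
print(p0,np.abs(o["joint_velocities"]).max(),o["ft_force"],o["clock"])
E
```

```text
clock: 11.35
position: [0.6251, 0.098, 0.2919]
ee_rot: [0.995, -0.1, 0.0, 0.0]
ft_force: [-0.3, 0.7, -1.7]
grip_width: 0.808
grasp_force: 91.4
c [0.6462 0.0937 0.2172] along 0.1208 off 0.0007 ang 2.6
c [0.6472 0.0934 0.2181] along 0.1194 off 0.0008 ang 0.3
[0.62513442 0.09795662 0.29188448] 0.0023221050548942607 [-0.26099286  0.70393226 -1.71488956] 11.35
```

```bash
python3 -c "
from workcell import manip
print(manip.hand_in())"
```

```text
the job is handed in; nothing more can be done
None
```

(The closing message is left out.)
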